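# Cover the slicer's blade opening and wedge it shut

### The arm

A 6-joint arm with a two-finger parallel gripper is mounted at the origin on a cart in front of the work surface, level with it; the furniture and walls round the work are solid. World frame = base frame: x ahead of the robot, y to its left, z up, the work surface at z = 0. Lengths are in m, angles in degrees, forces in N, time in s.
With the tool pointing down it reaches from about 0.2 to 0.875 m from the base axis. Payload 3.4 kg.
Tool frame: the origin (TCP) lies at the very end of the fingers, on their centre line; the grasp point (between the pads) lies 19 mm behind it (arm.grip_depth is the distance from the TCP to the grasp point, in m); z points along the fingers, y is the line along which they close (so a half turn about z gives the same grasp; the last joint's range is limited). The gripper opens to 94 mm and grips with 3 to 60 N. Pads are 16 mm wide; open, the fingers measure 119 mm over their backs; the gripper's body (75 mm by 177 mm) begins 78 mm behind the grasp point.
Start: joints at [63.083, 15.808, 86.224, -0, 77.962, -6.933], TCP at [0.197, 0.54, 0.205] pointing down, gripper open.
Joint ranges: [-165.64, 165.64], [-43.16, 119.46], [12.63, 154.43], [-67.54, 247.53], [6.08, 155.33], [-154.97, 154.97]. Speed limits (degrees/s): [147.25, 147.25, 180, 180, 180, 180].

### API

Orientations are given as [roll, pitch, yaw] about the fixed x, y, z axes, in that order (R = Rz(yaw) Ry(pitch) Rx(roll)).
In Python, from workcell import sensors, viewer, arm gives the robot as it stands. The module is installed in compiled form; this text tells all that it offers.
- The arm moves only by the tool servo_tool, never from a script. Its argument "plan" is a list of rows, each a list of 5 numbers: the shift along the tool's x, y, z in cm, then the turn about the tool's z in rad, then the closure in counts, from 0 (fully open) to 255 (shut). In form: [[x, y, z, twist, grip], ...]. A call has 1 to 8 rows; each row shifts and turns the commanded pose from where the row before left it, along the tool's axes as they then stand; what a row does not reach is not made up. A row lasts 1/10 s, in which the tool goes at most 50 mm and 8.59 degrees, less where a joint would pass 70% of its speed; a pose out of reach is approached as far as the arm can. A call is refused whole if a number of a shift passes 5 or a number of a turn 0.15, either way. A call with a gripper value outside its range is refused whole. The fingers move at their own pace and stop on an object; "newtons" is the grip in N (left out, the last holds). Time passes only in rows, so rows that do not move let the fingers close. It gives the time, the measured TCP pose, the force, the opening and the grip force at its end, in the units of the state.
- sensors.get_state(): the state, without advancing time (a new reading comes with each control period).
- viewer.grab_frame(name): name is "side" or "top" or "wrist"; returns a dict with "color" (384x512x3 uint8, red, green, blue), "vfov" (degrees; the focal length in pixels is half the picture's height over the tangent of half this angle, whatever the lens; pixels are square), "cx", "cy" (the principal point, pixels), "distortion" ([k1, k2, p1, p2, k3] as OpenCV has them; the pictures are not rectified), "rvec" (rotation vector, rad) and "tvec" (3), from world to camera coordinates, as OpenCV has them; the wrist camera has in their place "mount" (4x4, takes a point from camera to tool coordinates, whose origin is the TCP and whose axes are the flange's). Camera axes: x right, y down, z forward; pixel columns grow to the right and rows downward; lengths in m; the calibration is good to about 2 mm. A picture is of the moment at which its call begins: read the wrist's pose just before it. There is no depth.
- arm.finish_job(): hands the job in; it is judged then, once.
The state is a dict: "time_s": time; "qpos": joint angles; "joint_vel": joint speeds; "effort": joint torques, N m; "ee_pos": TCP position; "eef_rot": TCP orientation; "ft_force": force on the tool from outside, world axes, zero at the start; "moment": the same for the moment, N m; "grip_width": finger opening in m; "grip_force": force on a finger pad.
Only numpy, scipy, OpenCV 4.12 (cv2) and the standard library are available. Lean on these libraries where they do the work, as an engineer would, in place of code of your own. Each camera call takes 0.05 s, during which the arm holds its last target. There are 200 camera calls.

### The job

Put the sloping vegetable slicer away safe: lay the oblong green blade cover flat and fully home in the matching recess of its sloping bed, let go of it, then slide the red thumb wedge fully home to the right so that its keeper bar locks over the cover. The round green cover belongs to another machine: leave it, and the candle, mug and dark mill, where they stand.

Things in the scene. Friction and masses are not known exactly. Their poses are not given: they have to be found in the camera images.
- cover: oblong green blade cover: a plate 110 (x) x 80 (y) x 7 mm with a grip fin standing upright on its middle, 50 mm long (x), 12 mm thick (y), top 43 mm above the underside; about 120 g. Origin: centre of the underside; z up through the fin. A half turn about z makes no difference. Starts flat on the worktop to the left or the right of the slicer.
- round_cover: round green cover, 100 mm across, 7 mm thick, with the same fin; does not fit the recess. Origin: centre of the underside. Starts on the other side of the slicer.
- bed: the slicer's dark bed, 266 x 132 mm, fixed, rising 30 degrees away from the robot. Origin: centre of the recess, on the ledge where the cover's underside rests. Axes: x uphill along the bed, y left across it, z square to the sloping surface. Recess 114 (x) x 84 (y) mm, 8 mm deep, open in the middle over the blade; the cover fits with its x along the bed's x, with 2 mm play each side.
- wedge (a joint): travel of the red thumb wedge across the bed, m: 0 fully left (unlocked), 0.045 fully home to the right (along the bed's -y). Starts between 0 and 0.010; stays where it is left; sliding it takes about 5 N. It drives the keeper bar 0.4 times as far downhill.
- thumb_tab (a point): centre of the top face of the wedge's upright tab, which is 24 mm long (bed x), 12 mm thick (bed y), and rises 31 mm above the wedge block, square to the bed. Moves with the wedge.
- candle: pale green candle in a clear glass, 76 mm across, 90 mm tall, at the back left; leave alone. Origin: centre of the underside.
- mug: green and white mug, 93 mm tall, at the right; leave alone. Origin: centre of the underside.
- salt_mill: dark wooden mill, 58 mm across, 170 mm tall, at the back right; leave alone. Origin: centre of the underside.
- keeper: aluminium keeper bar, 90 mm long across the bed, just uphill of the recess; moved only by the wedge, from 6 mm clear of the recess to 12 mm over its uphill edge, 2 mm above a seated cover; a cover not seated blocks it. It, the wedge block and the low guides reach at most 22 mm above the ledge. Origin: middle of the bar's underside.
Things that resemble listed ones, but are neither listed nor needed, are in the scene too. What is shaped like the cover but pink or purple is not meant.

How it is judged:
By the outcome, as a careful person would: the job done as asked, in the order asked, and still so for the second after the job is handed in, with the robot touching nothing.
It also fails if it takes over 46 s, if anything falls off the work surface, if the arm or the gripper's body presses on something with over 40 N, if the wrist force passes 120 N, or if a joint passes its speed limit or range.

## Working session

There is one attempt and no reset: what is moved stays moved. The work goes in short steps, Python scripts to look and compute and a tool call to move; the robot and the scene stay as the last step left them, time stands still between calls to the robot, and variables do not carry over. Pictures are saved under pics/ and viewed, at most 14 in all, crops included, and the job is handed in when it is done.

Besides the shell and the picture viewer there is one more tool, called after "Call:" as name([rows], argument=value, ...), one row to a line, values as JSON. servo_tool: Moves the arm, as the interface text tells. Its arguments: {"type":"object","properties":{"plan":{"type":"array"},"newtons":{"type":"number"}},"required":["plan"]}

```bash
mkdir -p pics; cat > h.py <<'E'
import numpy as np, cv2
from scipy.spatial.transform import Rotation as R
from workcell import sensors, viewer, arm
def K(f):
    h,w=f["color"].shape[:2]; fl=h/2/np.tan(np.radians(f["vfov"])/2)
    return np.array([[fl,0,f["cx"]],[0,fl,f["cy"]],[0,0,1]])
def tool(s): 
    T=np.eye(4); T[:3,:3]=R.from_euler('xyz',s["eef_rot"],degrees=True).as_matrix(); T[:3,3]=s["ee_pos"]; return T
def grab(n):
    s=sensors.get_state(); f=viewer.grab_frame(n)
    if n=="wrist":
        T=tool(s)@np.array(f["mount"])
    else:
        T=np.eye(4); r=cv2.Rodrigues(np.array(f["rvec"],float))[0]; T[:3,:3]=r.T; T[:3,3]=-r.T@np.array(f["tvec"],float).ravel()
    f["T"]=T; f["K"]=K(f); f["D"]=np.array(f["distortion"],float); return f
def save(f,p): cv2.imwrite(p,f["color"][...,::-1])
def rays(f,px):
    u=cv2.undistortPoints(np.array(px,float).reshape(-1,1,2),f["K"],f["D"]).reshape(-1,2)
    d=np.c_[u,np.ones(len(u))]@f["T"][:3,:3].T
    return f["T"][:3,3],d/np.linalg.norm(d,axis=1)[:,None]
def onplane(f,px,p0,n):
    o,d=rays(f,px); p0=np.array(p0,float);n=np.array(n,float)
    return o+d*(((p0-o)@n)/(d@n))[:,None]
def onz(f,px,z): return onplane(f,px,[0,0,z],[0,0,1])
def tri(obs):
    A=np.zeros((3,3));b=np.zeros(3)
    for f,px in obs:
        o,d=rays(f,[px]);P=np.eye(3)-np.outer(d[0],d[0]);A+=P;b+=P@o
    return np.linalg.solve(A,b)
def proj(f,X):
    M=np.linalg.inv(f["T"]); return cv2.projectPoints(np.array(X,float).reshape(-1,3),cv2.Rodrigues(M[:3,:3])[0],M[:3,3],f["K"],f["D"])[0].reshape(-1,2)
E
python3 - <<'E'
from h import *
import pickle
fs=[grab(n) for n in("top","side","wrist")]
pickle.dump(fs,open("f0.pkl","wb"))
for f,n in zip(fs,("top","side","wrist")):
    save(f,f"pics/{n}0.png"); print(n,f["T"][:3,3],f["T"][:3,2],f["vfov"],f["D"])
print(sensors.get_state())
E
```

```text
top [-0.55602929  0.18577428  1.56656411] [ 0.61223056 -0.01841525 -0.79046481] 42.68771321260061 [-0.16358553  0.          0.          0.          0.        ]
side [-0.21613286  1.59764562  1.28385385] [ 0.40241318 -0.71418064 -0.57272127] 42.572498226763074 [-0.09658915  0.          0.          0.          0.        ]
wrist [0.11831221 0.56879755 0.38425518] [ 0.26405483 -0.09673783 -0.95964412] 71.1953953927396 [-0.04346701  0.          0.          0.          0.        ]
{'time_s': 0.15, 'qpos': array([ 6.30821602e+01,  1.58381262e+01,  8.62779051e+01,  5.44988968e-04,
        7.79607199e+01, -6.93368676e+00]), 'joint_vel': array([ 0.05948049, -0.12388249, -0.1988038 ,  0.0374472 ,  0.07560318,
        0.03384058]), 'effort': array([ 5.81637505e-04, -4.04923403e+01, -2.37432754e+01,  7.00160698e-02,
        3.14544817e-02, -8.61753983e-05]), 'ee_pos': array([0.19633272, 0.54000072, 0.20481965]), 'eef_rot': array([-1.79923874e+02, -9.79439647e-03,  1.60015726e+02]), 'ft_force': array([-0.62103091,  0.01683098, -0.50296269]), 'moment': array([0.02804957, 0.0106573 , 0.02396424]), 'grip_force': 0.0, 'grip_width': 0.09423574749889833}
```

View pics/top0.png

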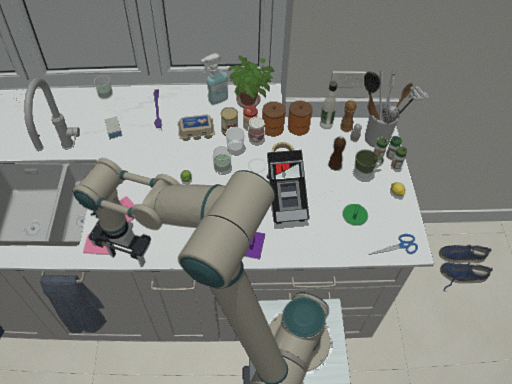

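View pics/side0.png

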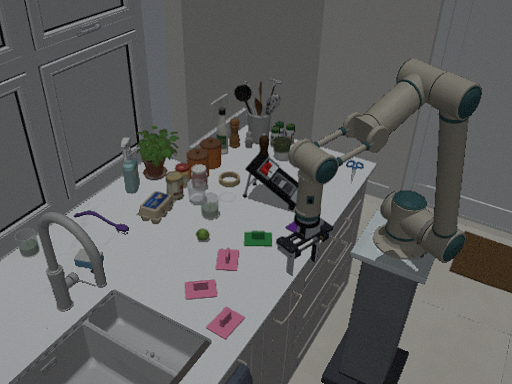

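The top view shows the slicer at about (287,185), the round green cover at (355,214), and the arm hiding the oblong cover. The side view shows the oblong cover at (258,239) and the slicer at about (275,180).

```bash
python3 - <<'E'
from h import *
import pickle
fs=pickle.load(open("f0.pkl","rb"))
for f,n in zip(fs,("top","side","wrist")):
    hsv=cv2.cvtColor(f["color"],cv2.COLOR_RGB2HSV)
    for nm,lo,hi in(("green",(50,120,50),(80,255,255)),("red",(0,190,120),(6,255,255))):
        m=cv2.inRange(hsv,lo,hi); k,l,st,c=cv2.connectedComponentsWithStats(m)
        for i in range(1,k):
            if st[i,4]>25: print(n,nm,st[i],c[i].round(1),onz(f,[c[i]],0.0 if nm=="green" else .15)[0].round(3))
f=fs[0]
print("slicer",onz(f,[(272,153),(303,152),(307,221),(277,221)],0.1).round(3))
for n,f,(a,b,c,d) in(("top",fs[0],(255,140,325,230)),("side",fs[1],(235,140,305,255))):
    cv2.imwrite(f"pics/c_{n}.png",cv2.resize(f["color"][b:d,a:c,::-1],None,fx=5,fy=5,interpolation=cv2.INTER_CUBIC))
E
python3 - <<'E'
import cv2,numpy as np
a=cv2.imread("pics/c_top.png");b=cv2.imread("pics/c_side.png")
h=575;o=np.zeros((h,700,3),np.uint8);o[:450,:350]=a;o[:575,350:]=b;cv2.imwrite("pics/cc.png",o)
E
```

```text
top green [249  63  11  13  51] [254.1  68.3] [1.383 0.102 0.   ]
top green [240  74  18  10  48] [249.2  78.5] [1.305 0.129 0.   ]
top green [343 204  24  21 379] [354.8 214.2] [ 0.501 -0.265  0.   ]
top red [276 164  13   6  40] [283.1 165.9] [0.623 0.018 0.15 ]
side green [141 135  14  12  40] [147.5 140.2] [ 1.38 -0.1   0.  ]
side green [163 150   9   8  38] [166.4 153.4] [ 1.21  -0.045  0.   ]
side green [245 232  27  14 357] [257.8 238.8] [0.491 0.283 0.   ]
wrist green [ 153  337   70   35 1392] [185.1 358.5] [0.48  0.289 0.   ]
slicer [[ 0.732  0.052  0.1  ]
 [ 0.736 -0.073  0.1  ]
 [ 0.407 -0.058  0.1  ]
 [ 0.409  0.05   0.1  ]]
```

View pics/cc.png

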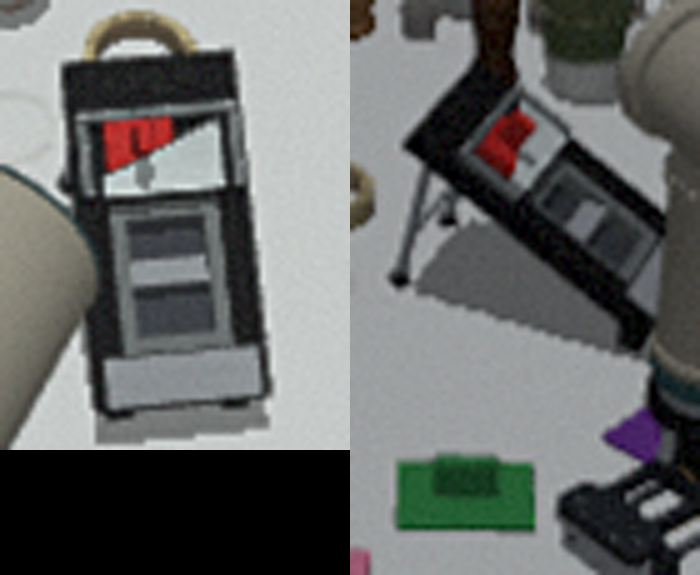

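The crops show the recess frame on the bed, the red wedge at its left with the keeper bar, and the oblong green cover lying flat to the left. I'll move towards the cover.

Call:
servo_tool([
  [-4.5, -1.75, 0, 0, 0],
  [-4.5, -1.75, 0, 0, 0],
  [-4.5, -1.75, 0, 0, 0],
  [-4.5, -1.75, 0, 0, 0],
  [-4.5, -1.75, 0, 0, 0],
  [-4.5, -1.75, 0, 0, 0],
  [-4.5, -1.75, 0, 0, 0],
  [-4.5, -1.75, 0, 0, 0],
])

```text
time_s: 0.95
ee_pos: [0.4881, 0.2842, 0.2053]
eef_rot: [180.0, -0.0, 160.0]
ft_force: [0.7, 0.8, 0.3]
grip_width: 0.094
grip_force: 0.0
```

```bash
python3 - <<'E'
from h import *
import pickle
f=grab("wrist"); save(f,"pics/w1.png"); pickle.dump(f,open("f1.pkl","wb"))
s=sensors.get_state(); print(s["time_s"],s["ee_pos"],s["eef_rot"])
hsv=cv2.cvtColor(f["color"],cv2.COLOR_RGB2HSV); m=cv2.inRange(hsv,(50,120,40),(80,255,255))
c=max(cv2.findContours(m,0,2)[0],key=cv2.contourArea)
P=onz(f,c.reshape(-1,2),0.007); r=cv2.minAreaRect((P[:,:2]*1000).astype(np.float32)); print(cv2.boundingRect(c),r)
q=cv2.approxPolyDP(c,6,True).reshape(-1,2); print(q.tolist(),onz(f,q,.007).round(4).tolist())
E
```

```text
1.0 [0.49476738 0.27884558 0.20500567] [-179.82787243    0.43213223  159.76571337]
(218, 131, 90, 85) ((490.77471923828125, 289.5489501953125), (107.09406280517578, 76.53652954101562), 30.425573348999023)
[[251, 131], [218, 172], [275, 215], [307, 178]] [[0.4266, 0.2948, 0.007], [0.4643, 0.2301, 0.007], [0.5547, 0.2854, 0.007], [0.5166, 0.3476, 0.007]]
```

View pics/w1.png

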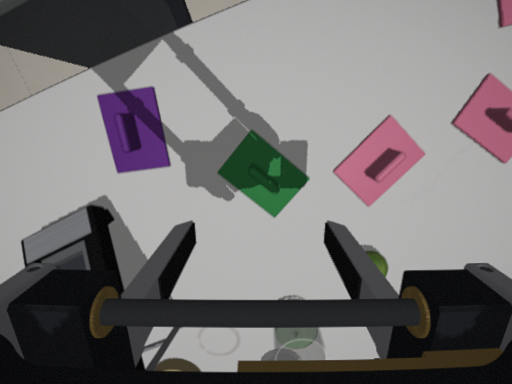

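The wrist view shows the oblong green cover whole, at about (262,173), with its long axis at about 31° yaw. I'll turn to line up with it and go lower.

Call:
servo_tool([
  [0, 0, 1, -0.148, 0],
  [0, 0, 1, -0.148, 0],
  [0, 0, 1, -0.148, 0],
  [0, 0, 1, -0.148, 0],
  [0, 0, 1, -0.148, 0],
  [0, 0, 1, -0.148, 0],
  [0, 0, 0, 0, 0],
  [0, 0, 0, 0, 0],
])

```text
time_s: 1.8
ee_pos: [0.4868, 0.2859, 0.1454]
eef_rot: [180.0, -0.0, -149.3]
ft_force: [-0.3, 0.8, -0.2]
grip_width: 0.0937
grip_force: 0.0
```

```bash
cat > look.py <<'E'
from h import *
f=grab("wrist")
s=sensors.get_state(); print(s["time_s"],s["ee_pos"],s["eef_rot"])
hsv=cv2.cvtColor(f["color"],cv2.COLOR_RGB2HSV); m=cv2.inRange(hsv,(50,120,40),(80,255,255))
c=max(cv2.findContours(m,0,2)[0],key=cv2.contourArea)
P=onz(f,c.reshape(-1,2),0.007); r=cv2.minAreaRect((P[:,:2]*1000).astype(np.float32)); print(cv2.boundingRect(c),r)
c0=np.array(r[0])/1000; T=tool(s); a=np.radians(r[2]); 
d=np.array([np.cos(a),np.sin(a)]) if r[1][0]>r[1][1] else np.array([-np.sin(a),np.cos(a)])
if d[0]<0: d=-d
print("yaw",np.degrees(np.arctan2(d[1],d[0])))
g=np.r_[c0+d*.010,.013]; print("tool shift cm",(T[:3,:3].T@(g-T[:3,3])*100).round(2))
save(f,"pics/w2.png")
E
python3 look.py
```

```text
1.85 [0.48711246 0.28601218 0.14579395] [ 1.79998186e+02  2.66649263e-02 -1.49248125e+02]
(228, 144, 66, 85) ((489.66015625, 289.63916015625), (107.02401733398438, 77.89016723632812), 30.504331588745117)
yaw 30.504331588745117
tool shift cm [-1.4   0.18 13.28]
```

Call:
servo_tool([
  [-0.35, 0.05, 2.5, 0, 0],
  [-0.35, 0.05, 2.5, 0, 0],
  [-0.35, 0.05, 2.5, 0, 60],
  [-0.35, 0.05, 2.5, 0, 100],
  [0, 0, 2.3, 0, 140],
  [0, 0, 1.0, 0, 140],
  [0, 0, 0, 0, 200],
  [0, 0, 0, 0, 255],
], newtons=6)

```text
time_s: 2.65
ee_pos: [0.4988, 0.2951, 0.0134]
eef_rot: [-180.0, 0.1, -149.1]
ft_force: [0.2, -0.3, -0.2]
grip_width: 0.0496
grip_force: 0.0
```

Call:
servo_tool([
  [0, 0, 0, 0, 255],
  [0, 0, 0, 0, 255],
  [0, 0, 0, 0, 255],
], newtons=6)

```text
time_s: 2.95
ee_pos: [0.4985, 0.2949, 0.0134]
eef_rot: [-180.0, 0.1, -149.1]
ft_force: [0.2, -1.2, 0.1]
grip_width: 0.0256
grip_force: 0.0
```

Call:
servo_tool([
  [0, 0, 0, 0, 255],
  [0, 0, 0, 0, 255],
  [0, 0, 0, 0, 255],
  [0, 0, 0, 0, 255],
  [0, 0, -1, 0, 255],
  [0, 0, -3, 0, 255],
  [0, 0, -4, 0, 255],
  [0, 0, -4, 0, 255],
])

```text
time_s: 3.75
ee_pos: [0.4973, 0.2945, 0.1335]
eef_rot: [180.0, -0.1, -149.1]
ft_force: [2.2, 0.5, -1.8]
grip_width: 0.012
grip_force: 6.0
```

Call:
servo_tool([
  [0, 0, -4, 0.1, 255],
  [0, 0, -4, 0.1, 255],
  [0, 0, -3, 0.1, 255],
  [0, 0, -1, 0.1, 255],
  [0, 0, 0, 0.1, 255],
  [0, 0, 0, 0.04, 255],
  [0, 0, 0, 0, 255],
])

```text
time_s: 4.45
ee_pos: [0.4976, 0.2946, 0.2528]
eef_rot: [180.0, -0.0, 180.0]
ft_force: [-0.3, -0.1, -1.7]
grip_width: 0.0122
grip_force: 6.0
```

```bash
python3 - <<'E'
from h import *
import pickle
s=sensors.get_state(); print(s["time_s"],s["ee_pos"],s["eef_rot"],s["grip_width"],s["qpos"])
fs=[grab(n) for n in("top","side","wrist")]; pickle.dump(fs,open("f2.pkl","wb"))
a=cv2.resize(fs[0]["color"][135:235,250:330,::-1],None,fx=4.5,fy=4.5,interpolation=cv2.INTER_CUBIC)
b=cv2.resize(fs[2]["color"][...,::-1],(440,330))
c=cv2.resize(fs[1]["color"][130:260,220:320,::-1],None,fx=2.0,fy=2.0,interpolation=cv2.INTER_CUBIC)
o=np.zeros((600,800,3),np.uint8); o[:450,:360]=a; o[:330,360:]=b; o[335:595,365:565]=c
cv2.imwrite("pics/m2.png",o)
E
```

```text
4.45 [0.49760414 0.29463985 0.25279702] [ 1.79991745e+02 -1.04290489e-02  1.79963442e+02] 0.01217703262655958 [ 2.37299130e+01  1.48361608e+01  8.09262916e+01  1.18170878e-02
  8.42437657e+01 -6.62347146e+01]
```

View pics/m2.png

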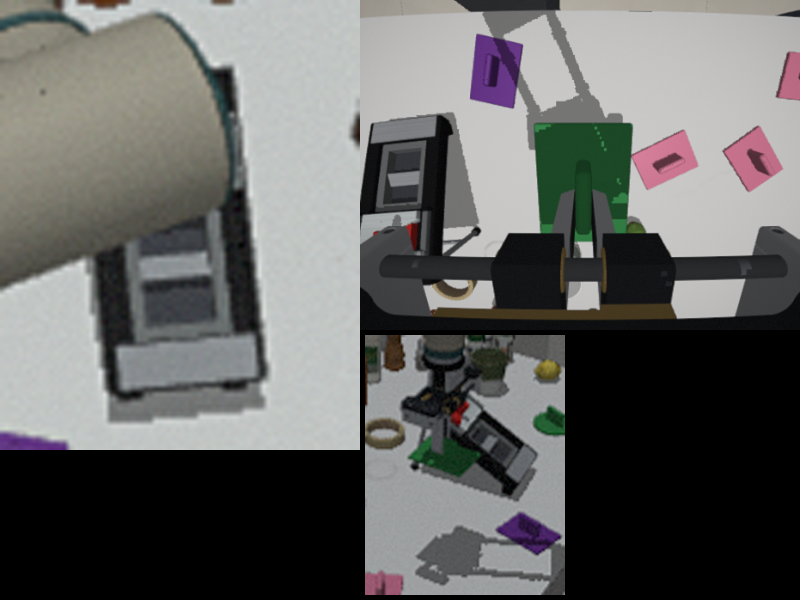

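The wrist view shows the cover held level and the bed to the left, with its recess frame at about (405,175) in the mosaic. I'll move to see the whole bed past the cover.

Call:
servo_tool([
  [-3, -2.5, 0, 0, 255],
  [-4, -3.5, 0, 0, 255],
  [-3, -3, 0, 0, 255],
  [0, 0, 0, 0, 255],
  [0, 0, 0, 0, 255],
  [0, 0, 0, 0, 255],
])

```text
time_s: 5.2
ee_pos: [0.5947, 0.2073, 0.2523]
eef_rot: [180.0, -0.1, 180.0]
ft_force: [0.3, 0.1, -0.8]
grip_width: 0.0122
grip_force: 6.0
```

```bash
python3 - <<'E'
from h import *
import pickle
s=sensors.get_state(); print(s["time_s"],s["ee_pos"],s["eef_rot"])
fs=[grab(n) for n in("top","side","wrist")]; pickle.dump(fs,open("f3.pkl","wb"))
im=fs[2]["color"][60:384,0:300,::-1]
b=cv2.resize(im,(555,600),interpolation=cv2.INTER_CUBIC)
for k in range(0,300,50): cv2.putText(b,str(k),(int(k*1.85),10),0,.35,(0,0,255))
for k in range(60,384,40): cv2.putText(b,str(k),(0,int((k-60)*1.85)+5),0,.35,(0,0,255))
cv2.imwrite("pics/m3.png",b)
E
```

```text
5.2 [0.59469115 0.207349   0.25232658] [ 1.79961565e+02 -6.64632343e-02  1.79993755e+02]
```

View pics/m3.png

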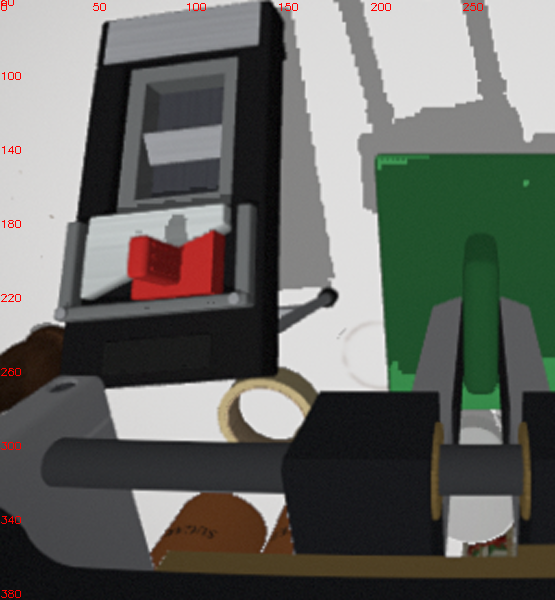

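The wrist view shows the bed clearly: recess frame corners at about (72,99), (129,92), (126,170) and (64,173) in full-picture pixels. The wedge is at about (95,203), with its tab near (75,195).

```bash
python3 - <<'E'
from h import *
import pickle
f3=pickle.load(open("f3.pkl","rb"))[2]; f0=pickle.load(open("f0.pkl","rb"))[0]
g=cv2.cvtColor(f3["color"],cv2.COLOR_RGB2GRAY); t=cv2.cvtColor(f0["color"],cv2.COLOR_RGB2GRAY)
for r in(110,140,160): print("w row",r,"from40",g[r,40:160].tolist())
for c in(85,100,115): print("w col",c,"from60",g[60:185,c].tolist())
for r in(185,200): print("t row",r,"from268",t[r,268:312].tolist())
for c in(284,295): print("t col",c,"from150",t[150:228,c].tolist())
E
```

```text
w row 110 from40 [214, 215, 214, 214, 214, 214, 215, 216, 217, 193, 80, 20, 19, 22, 23, 17, 24, 22, 22, 20, 22, 21, 20, 19, 20, 17, 14, 9, 9, 33, 91, 107, 105, 105, 106, 105, 105, 101, 81, 50, 48, 48, 49, 49, 48, 55, 67, 73, 73, 71, 69, 68, 66, 66, 64, 65, 63, 62, 63, 63, 62, 62, 60, 58, 62, 61, 57, 59, 61, 61, 62, 61, 62, 61, 61, 63, 64, 62, 62, 59, 69, 97, 106, 106, 107, 107, 106, 68, 27, 18, 21, 24, 21, 22, 23, 22, 23, 24, 20, 21, 23, 22, 24, 19, 17, 12, 11, 8, 10, 11, 9, 10, 51, 121, 131, 132, 131, 131, 131, 132]
w row 140 from40 [215, 215, 216, 217, 219, 212, 76, 19, 17, 21, 21, 21, 18, 20, 19, 20, 20, 19, 19, 20, 21, 16, 14, 10, 12, 9, 45, 105, 107, 105, 105, 105, 106, 107, 103, 77, 49, 44, 58, 131, 157, 157, 156, 155, 155, 156, 157, 157, 156, 156, 155, 156, 154, 156, 155, 153, 155, 154, 154, 154, 154, 152, 153, 153, 153, 153, 153, 154, 153, 154, 154, 154, 154, 154, 154, 156, 155, 158, 155, 124, 107, 107, 107, 106, 109, 96, 42, 20, 17, 22, 22, 21, 20, 20, 19, 21, 24, 24, 22, 21, 21, 24, 20, 19, 17, 11, 12, 7, 8, 9, 10, 39, 106, 133, 133, 131, 132, 130, 133, 131]
w row 160 from4
[... 2710 characters left out ...]
1, 35, 36, 27, 31, 23, 34, 25, 75, 115, 66, 85, 91, 90, 89, 84, 80, 47, 93, 128, 122, 121, 115, 121, 133, 160, 49, 42, 71, 73, 84, 44, 42, 46, 73, 61, 71, 64, 78, 147, 152, 147, 148, 149, 66, 45, 43, 63, 68, 67, 63, 64, 64, 66, 88, 114, 104, 88, 118, 142, 139, 141, 141, 144, 143, 140, 144, 138, 62, 116, 118, 121, 120, 115, 136]
t col 295 from150 [101, 33, 25, 32, 29, 25, 26, 34, 19, 35, 70, 118, 68, 16, 43, 122, 187, 184, 180, 184, 181, 183, 187, 189, 193, 191, 197, 170, 52, 40, 78, 110, 97, 58, 53, 55, 50, 61, 59, 57, 78, 152, 148, 149, 151, 154, 67, 35, 49, 70, 61, 68, 64, 67, 68, 68, 89, 112, 106, 88, 117, 148, 143, 142, 142, 143, 143, 140, 145, 145, 62, 117, 121, 118, 117, 118, 137, 209]
```

```bash
cat > bed.py <<'E'
from h import *
import pickle
from scipy.optimize import least_squares
f3=pickle.load(open("f3.pkl","rb"))[2]; f0=pickle.load(open("f0.pkl","rb"))[0]
L={'yn':([-57,-42,0],[57,-42,0]),'yp':([-57,42,8],[57,42,8]),'xn0':([-57,-42,0],[-57,42,0]),'xn8':([-57,-42,8],[-57,42,8]),'xp0':([57,-42,0],[57,42,0])}
obs=[(f3,'yn',(69.4,110)),(f3,'yn',(66.2,140)),(f3,'yn',(64.2,160)),(f3,'yp',(127.1,110)),(f3,'yp',(125.6,140)),(f3,'yp',(124.7,160)),
(f3,'xn0',(85,95.5)),(f3,'xn0',(100,93.5)),(f3,'xn0',(115,91.55)),
(f0,'yp',(276.8,185)),(f0,'yp',(278.2,200)),(f0,'yn',(298.6,185)),(f0,'yn',(300.6,200)),(f0,'xn8',(284,209.6)),(f0,'xn8',(295,208.6)),(f0,'xp0',(295,179.8))]
def BT(p,tilt=30):
    T=np.eye(4);T[:3,:3]=R.from_euler('ZY',[p[3],-tilt],degrees=True).as_matrix();T[:3,3]=p[:3];return T
def res(p):
    T=BT(p);o=[]
    for f,l,px in obs:
        X=np.array(L[l])/1000@T[:3,:3].T+T[:3,3];a,b=proj(f,X);d=(b-a)/np.linalg.norm(b-a);v=np.array(px)-a
        o.append(d[0]*v[1]-d[1]*v[0])
    return np.array(o)
if __name__=="__main__":
    r=least_squares(res,[.55,0,.1,0],x_scale=[.01,.01,.01,1]); print(r.x.round(4),r.fun.round(2))
    np.save("bed.npy",r.x); T=BT(r.x)
    # wedge tab etc: red pixels in f3
    hsv=cv2.cvtColor(f3["color"],cv2.COLOR_RGB2HSV); m=cv2.inRange(hsv,(0,150,40),(8,255,255))|cv2.inRange(hsv,(172,150,40),(180,255,255))
    m[230:]=0;m[:,150:]=0; c=max(cv2.findContours(m,0,2)[0],key=cv2.contourArea); q=cv2.approxPolyDP(c,1.5,True).reshape(-1,2)
    for h in(.02,.05):
        P=onplane(f3,q,T[:3,3]+T[:3,2]*h,T[:3,2]); print(h,[(a.tolist(),b.round(3).tolist()) for a,b in zip(q,((P-T[:3,3])@T[:3,:3])[:,:2])])
    cv2.imwrite("pics/wedge.png",cv2.resize(f3["color"][165:235,30:150,::-1],None,fx=6,fy=6,interpolation=cv2.INTER_CUBIC))
E
python3 bed.py
```

```text
[5.3210e-01 1.7000e-03 8.7800e-02 5.3563e+00] [ 0.28  0.14 -0.08 -0.4  -0.47 -0.62 -0.08 -0.22 -0.32  0.9   0.77  0.75
  1.13  0.95  0.95 -0.44]
0.02 [([121, 188], [0.083, 0.047]), ([113, 185], [0.079, 0.037]), ([97, 194], [0.088, 0.019]), ([80, 188], [0.079, -0.002]), ([71, 189], [0.079, -0.013]), ([69, 207], [0.1, -0.014]), ([72, 211], [0.104, -0.01]), ([70, 221], [0.116, -0.011]), ([120, 217], [0.116, 0.047])]
0.05 [([121, 188], [0.093, 0.064]), ([113, 185], [0.089, 0.055]), ([97, 194], [0.097, 0.039]), ([80, 188], [0.089, 0.02]), ([71, 189], [0.089, 0.011]), ([69, 207], [0.107, 0.01]), ([72, 211], [0.112, 0.014]), ([70, 221], [0.122, 0.013]), ([120, 217], [0.122, 0.064])]
```

View pics/wedge.png

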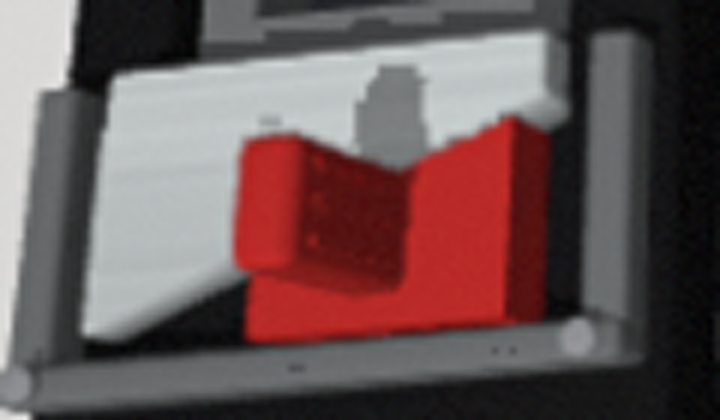

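The crop shows the wedge's upright tab, with its top face centred at about (75,199) in the full picture. The bed is at (0.532, 0.002, 0.088) with yaw 5.4°. Next I carry the cover over it, then press its uphill edge on the ledge to tilt it in the pads.

Call:
servo_tool([
  [0.8, -2.2, 0, 0, 255],
  [1.6, -4.3, 0, 0, 255],
  [1.6, -4.3, 0, 0, 255],
  [1.6, -4.3, 0, 0, 255],
  [1.4, -3.7, 0, -0.03, 255],
  [0.7, -1.9, 1, -0.064, 255],
  [0, 0, 3, 0, 255],
  [0, 0, 2, 0, 255],
])

```text
time_s: 6.15
ee_pos: [0.5179, -0.0004, 0.1919]
eef_rot: [180.0, 0.0, -174.7]
ft_force: [-0.5, 0.1, -1.0]
grip_width: 0.0121
grip_force: 6.0
```

Call:
servo_tool([
  [0, 0, 0, 0, 255],
  [0, 0, 0, 0, 255],
  [0, 0, 0, 0, 255],
])

```text
time_s: 6.45
ee_pos: [0.5199, -0.0, 0.1939]
eef_rot: [-180.0, 0.2, -174.6]
ft_force: [0.3, -0.1, -0.8]
grip_width: 0.012
grip_force: 6.0
```

```bash
cat > st.py <<'E'
from bed import *
import sys
s=sensors.get_state(); p=np.load("bed.npy"); T=BT(p,0); d=(np.array(s["ee_pos"])-p[:3])@T[:3,:3]
print(s["time_s"],"TCP u,v,h mm",(d*1000).round(1),"yaw-bed",s["eef_rot"][2]-p[3],"F",s["ft_force"].round(1),s["grip_width"],s["grip_force"])
if len(sys.argv)>1:
    fs=[grab(n) for n in("side","wrist","top")]; pickle.dump(fs,open(f"{sys.argv[1]}.pkl","wb"))
    a=cv2.resize(fs[0]["color"][120:240,220:340,::-1],(360,360),interpolation=cv2.INTER_CUBIC); b=cv2.resize(fs[1]["color"][...,::-1],(440,330))
    c=cv2.resize(fs[2]["color"][135:235,245:345,::-1],(230,230),interpolation=cv2.INTER_CUBIC)
    o=np.zeros((600,800,3),np.uint8); o[:360,:360]=a;o[:330,360:]=b;o[365:595,:230]=c; cv2.imwrite(f"pics/{sys.argv[1]}.png",o)
E
python3 st.py
```

```text
6.45 TCP u,v,h mm [-12.3  -0.6 106.2] yaw-bed -179.96093238562057 F [ 0.3 -0.1 -0.8] 0.011971546605002702 5.999958515167236
```

Call:
servo_tool([
  [0.25, 0, 1.5, 0, 255],
  [0, 0, 2.5, 0, 255],
  [0, 0, 2, 0, 255],
  [0, 0, 1, 0, 255],
  [0, 0, 0.3, 0, 255],
  [0, 0, 0.2, 0, 255],
  [0, 0, 0.2, 0, 255],
  [0, 0, 0, 0, 255],
])

```text
time_s: 7.25
ee_pos: [0.5169, -0.0006, 0.116]
eef_rot: [-180.0, 0.1, -174.7]
ft_force: [-0.4, 0.9, -0.8]
grip_width: 0.0122
grip_force: 6.0
```

Call:
servo_tool([
  [0.1, 0, 0.3, 0, 255],
  [0.1, 0, 0.3, 0, 255],
  [0, 0, 0, 0, 255],
])

```text
time_s: 7.55
ee_pos: [0.5141, -0.0009, 0.1093]
eef_rot: [180.0, -0.0, -174.7]
ft_force: [-0.5, -0.6, -0.8]
grip_width: 0.0118
grip_force: 6.0
```

```bash
python3 st.py t1
```

```text
7.55 TCP u,v,h mm [-18.2  -0.9  21.5] yaw-bed -180.0176511965526 F [-0.5 -0.6 -0.8] 0.011845485524690537 5.999915152788162
```

View pics/t1.png

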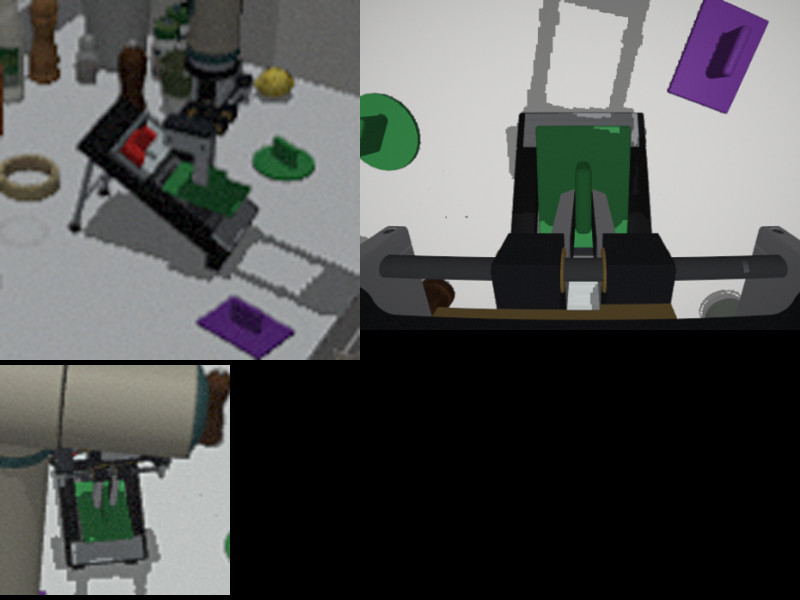

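The side crop shows the cover just over the recess, starting to tilt. I'll keep pressing.

Call:
servo_tool([
  [0.15, 0, 0.3, 0, 255],
  [0.15, 0, 0.3, 0, 255],
  [0.15, 0, 0.3, 0, 255],
  [0.1, 0, 0.3, 0, 255],
  [0, 0, 0, 0, 255],
])

```text
time_s: 8.2
ee_pos: [0.5085, -0.0014, 0.0969]
eef_rot: [180.0, -0.1, -174.7]
ft_force: [0.8, -0.7, -1.1]
grip_width: 0.0118
grip_force: 6.0
```

```bash
python3 st.py t2; python3 - <<'E'
from h import *
import pickle
for k in("f3","t1","t2"):
    fs=pickle.load(open(f"{k}.pkl","rb")); f=fs[2] if k=="f3" else fs[1]
    hsv=cv2.cvtColor(f["color"],cv2.COLOR_RGB2HSV); m=cv2.inRange(hsv,(50,100,30),(80,255,255)); m[:,:150]=0
    k_,l,st,c=cv2.connectedComponentsWithStats(m); i=1+np.argmax(st[1:,4]); mm=(l==i)
    ys=np.where(mm.any(1))[0]; y0=ys[0]+3; 
    for y in(y0,y0+30,y0+60,y0+90):
        x=np.where(mm[y])[0]; print(k,y,x.min(),x.max())
E
```

```text
8.2 TCP u,v,h mm [-23.8  -0.9   9.1] yaw-bed -180.0207325360302 F [ 0.8 -0.7 -1.1] 0.01184542959551007 5.999927222728729
f3 146 203 316
f3 176 205 314
f3 206 207 312
f3 236 209 310
t1 150 205 314
t1 180 205 314
t1 210 206 313
t1 240 207 312
t2 159 208 310
t2 189 208 311
t2 219 208 312
t2 249 208 312
```

```bash
cat > tilt.py <<'E'
from h import *
import pickle
from scipy.optimize import least_squares
def edge(f):
    hsv=cv2.cvtColor(f["color"],cv2.COLOR_RGB2HSV); m=cv2.inRange(hsv,(50,100,30),(80,255,255)); m[:,:150]=0
    k_,l,st,c=cv2.connectedComponentsWithStats(m); i=1+np.argmax(st[1:,4]); mm=(l==i)
    rows=[int(np.where(mm[:,x])[0][0]) for x in range(225,296,10)]
    y=int(np.mean(rows)); xs=[np.where(mm[y+d])[0] for d in(8,40)]
    return np.mean(rows)-.5,[(x.max()-x.min()+1) for x in xs],y
def pts(th,off,s,hp=.032):  # points in camera (tool frame): tool x = downhill, z = down
    c,n=np.cos(th),np.sin(th); o=[]
    for y in(-.04,.04):
        X,Z=-.055-off,.007-hp            # uphill, up, relative to the grasp point
        u,h=X*c-Z*n,X*n+Z*c
        o.append([-u,y,-.019-h])
    return np.array(o)
def fit(f,th=None,off=None,hp=.032):
    g=dict(f); g["T"]=np.array(f["mount"]); r,w,y=edge(f)
    def res(p):
        t=p[0] if th is None else th; o=p[-1] if off is None else off
        q=proj(g,pts(t,o,0,hp)); return [q[:,1].mean()-r]
    return least_squares(res,[.1 if th is None else .01]).x, r,w
if __name__=="__main__":
    import sys
    f=pickle.load(open("f3.pkl","rb"))[2]; o=fit(f,th=0.)[0][0]; print("off",o,fit(f,th=0.)[1:])
    for k in sys.argv[1:]:
        f=pickle.load(open(k+".pkl","rb"))[1]; x=fit(f,off=o); print(k,np.degrees(x[0]),x[1:])
E
python3 tilt.py t1 t2
```

```text
off 0.009289487381382688 (np.float64(143.0), [np.int64(113), np.int64(108)])
t1 [6.54385548] (np.float64(146.5), [np.int64(110), np.int64(108)])
t2 [18.87317096] (np.float64(155.5), [np.int64(103), np.int64(104)])
```

```bash
python3 - <<'E'
from bed import *
p0=np.load("bed.npy"); T0=BT(p0,0)
E=[p0[:3]+T0[:3,:3]@np.array(e)/1000 for e in([29.8,-.9,12.6],[30.8,-.9,13.9])]
W=np.array([1 if f is f3 else .3 for f,_,_ in obs])
def r2(p):
    T=BT(p); return np.r_[res(p)*W,[((e-T[:3,3])@T[:3,2])*1000 for e in E]]
for w in(W,W*(W==1)):
    W=w; r=least_squares(r2,p0,x_scale=[.01,.01,.01,1]); print(r.x.round(4),r.fun.round(2))
np.save("bed2.npy",r.x)
E
```

```text
[ 5.3160e-01 -4.0000e-04  8.3300e-02  5.0755e+00] [ 0.89  0.63  0.33 -0.35 -0.56 -0.81  0.16 -0.07 -0.25  0.13  0.11  0.1
  0.23  0.53  0.54  0.14 -0.51  0.11]
[ 5.3150e-01 -4.0000e-04  8.3200e-02  5.0723e+00] [ 0.9   0.64  0.34 -0.34 -0.55 -0.8   0.21 -0.02 -0.2   0.    0.    0.
  0.    0.    0.    0.   -0.49  0.14]
```

Call:
servo_tool([
  [0, 0, -0.6, 0, 255],
  [-0.6, -0.04, -0.9, 0, 255],
  [-0.6, -0.06, -0.3, 0, 255],
  [-0.37, 0, 0, 0, 255],
  [0, 0, 0.2, 0, 255],
  [0, 0, 0.3, 0, 255],
  [0, 0, 0.2, 0, 255],
  [0, 0, 0, 0, 255],
])

```text
time_s: 9.15
ee_pos: [0.524, -0.0008, 0.1077]
eef_rot: [180.0, -0.1, -174.7]
ft_force: [1.0, 0.5, -1.7]
grip_width: 0.0122
grip_force: 6.0
```

```bash
sed -i 's/bed.npy")/bed2.npy")/' st.py; python3 st.py t3; python3 tilt.py t3
```

```text
9.15 TCP u,v,h mm [-7.5  0.3 24.5] yaw-bed -179.73358123665227 F [ 1.   0.5 -1.7] 0.012192255486436718 6.000015065073967
off 0.009289487381382688 (np.float64(143.0), [np.int64(113), np.int64(108)])
t3 [26.64552585] (np.float64(162.375), [np.int64(100), np.int64(102)])
```

View pics/t3.png

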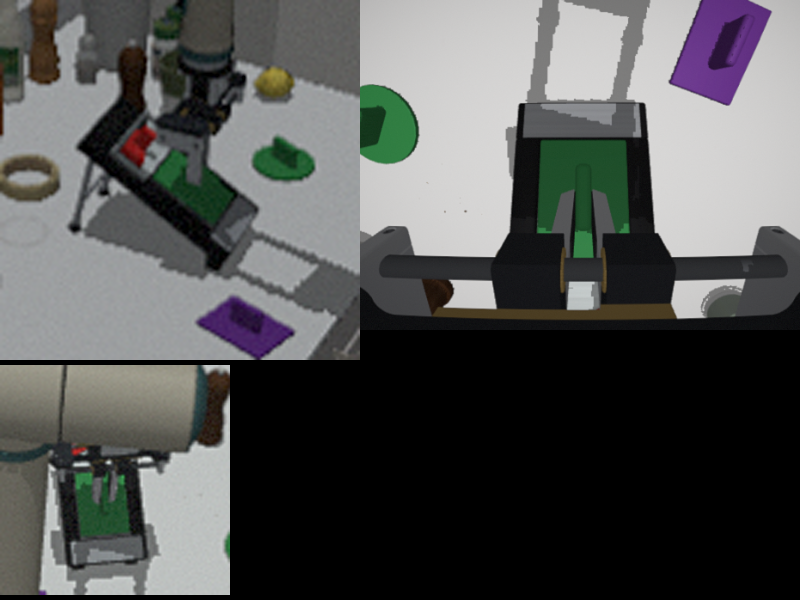

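The wrist view shows the cover in line with the recess, with its downhill edge just short of the tray. The numbers put its uphill edge on the rim, about 2 mm too far up, so I'll drag it down a little.

Call:
servo_tool([
  [0.1, 0, 0.06, 0, 255],
  [0.1, 0, 0.06, 0, 255],
  [0.1, 0, 0.06, 0, 255],
  [0.05, 0, 0.2, 0, 255],
  [0.0, 0, 0.2, 0, 255],
  [0, 0, 0, 0, 255],
])

```text
time_s: 9.9
ee_pos: [0.521, -0.0012, 0.1023]
eef_rot: [180.0, -0.0, -174.7]
ft_force: [-0.2, 0.5, -0.7]
grip_width: 0.0119
grip_force: 6.0
```

```bash
python3 st.py t4; python3 tilt.py t4
```

```text
9.9 TCP u,v,h mm [-10.6   0.2  19.1] yaw-bed -179.73530529568927 F [-0.2  0.5 -0.7] 0.011906686377510784 5.999978631734848
off 0.009289487381382688 (np.float64(143.0), [np.int64(113), np.int64(108)])
t4 [27.04626204] (np.float64(162.75), [np.int64(100), np.int64(102)])
```

Call:
servo_tool([
  [-0.1, 0, 0.05, 0, 255],
  [-0.1, 0, 0.1, 0, 255],
  [-0.1, 0, 0.15, 0, 255],
  [0, 0, 0.15, 0, 255],
  [0, 0, 0.15, 0, 255],
  [0, 0, 0.1, 0, 255],
  [0, 0, 0, 0, 255],
])

```text
time_s: 10.75
ee_pos: [0.5256, -0.0009, 0.0974]
eef_rot: [-180.0, 0.2, -174.7]
ft_force: [-1.2, 0.9, 8.3]
grip_width: 0.0122
grip_force: 7.6
```

```bash
python3 st.py t5; python3 tilt.py t5
```

```text
10.75 TCP u,v,h mm [-5.9  0.1 14.1] yaw-bed -179.73851821814316 F [-1.2  0.9  8.3] 0.012191357010253792 7.590096858912148
off 0.009289487381382688 (np.float64(143.0), [np.int64(113), np.int64(108)])
t5 [23.50595721] (np.float64(159.5), [np.int64(103), np.int64(105)])
```

View pics/t5.png

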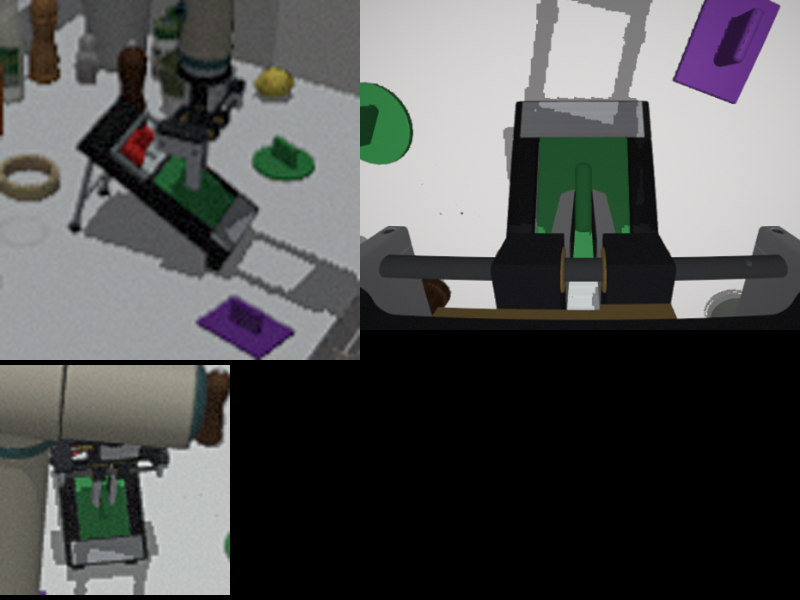

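The wrist view shows the cover's downhill edge at the tray's edge, with no black strip between. That end is riding on the downhill rim, so I'll shift the cover uphill about 3–4 mm.

Call:
servo_tool([
  [0, 0, -0.1, 0, 255],
  [-0.1, 0, -0.06, 0, 255],
  [-0.1, 0, -0.06, 0, 255],
  [-0.1, 0, -0.06, 0, 255],
  [-0.05, 0, -0.03, 0, 255],
  [0, 0, 0, 0, 255],
])

```text
time_s: 11.5
ee_pos: [0.527, -0.0006, 0.0985]
eef_rot: [180.0, -0.1, -174.7]
ft_force: [-3.9, -1.0, 0.7]
grip_width: 0.0118
grip_force: 7.6
```

```bash
python3 st.py t6; python3 tilt.py t6
```

```text
11.5 TCP u,v,h mm [-4.5  0.3 15.3] yaw-bed -179.728232986634 F [-3.9 -1.   0.7] 0.011789905335295945 7.559727973857662
off 0.009289487381382688 (np.float64(143.0), [np.int64(113), np.int64(108)])
t6 [22.37749658] (np.float64(158.5), [np.int64(102), np.int64(104)])
```

Call:
servo_tool([
  [0.1, 0, 0, 0, 230],
  [0, 0, 0, 0, 200],
  [0, 0, 0, 0, 160],
  [0, 0, 0, 0, 150],
  [0, 0, 0, 0, 150],
  [0, 0, 0, 0, 150],
])

```text
time_s: 12.25
ee_pos: [0.527, -0.0007, 0.0988]
eef_rot: [180.0, 0.0, -174.7]
ft_force: [-0.1, -0.1, 0.2]
grip_width: 0.0385
grip_force: 0.0
```

```bash
python3 st.py t7
```

```text
12.25 TCP u,v,h mm [-4.6  0.1 15.6] yaw-bed -179.73457926018426 F [-0.1 -0.1  0.2] 0.038468035465358985 0.0
```

View pics/t7.png

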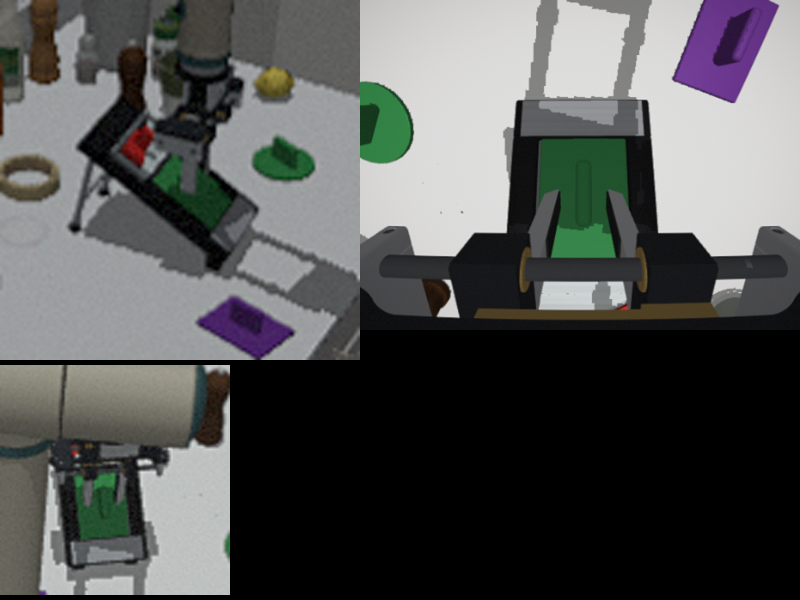

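After release the wrist view shows a black strip again between the tray and the cover, so the downhill end dropped in. I'll lift off and check from the left.

Call:
servo_tool([
  [0, 0, -1, 0, 150],
  [0, 0, -2, 0, 150],
  [0, 0, -4, 0, 150],
  [0, 0, -4, 0, 150],
  [0, 1, -3, 0, 200],
  [-2, 4, -1, 0, 255],
  [-2.5, 4.2, 0, 0, 255],
  [-2, 4, 0, 0, 255],
])

```text
time_s: 13.2
ee_pos: [0.5804, 0.1382, 0.2507]
eef_rot: [180.0, 0.2, -174.7]
ft_force: [0.1, -0.4, 0.0]
grip_width: 0.0098
grip_force: 0.0
```

Call:
servo_tool([
  [0, 2, 0, 0, 255],
  [0, 0, 0, 0, 255],
  [0, 0, 0, 0, 255],
  [0, 0, 0, 0, 255],
])

```text
time_s: 13.6
ee_pos: [0.5772, 0.1555, 0.2492]
eef_rot: [-180.0, 0.0, -174.7]
ft_force: [-0.7, -1.0, -0.5]
grip_width: 0.0003
grip_force: 0.0
```

```bash
python3 - <<'E'
from bed import *
s=sensors.get_state(); print(s["time_s"],s["ee_pos"],s["eef_rot"])
f=grab("wrist"); pickle.dump(f,open("g1.pkl","wb")); p=np.load("bed2.npy"); T=BT(p)
B=lambda X:proj(f,np.array(X)/1000@T[:3,:3].T+T[:3,3]).round(1).tolist()
hsv=cv2.cvtColor(f["color"],cv2.COLOR_RGB2HSV); m=cv2.inRange(hsv,(50,100,30),(80,255,255))
c=max([c for c in cv2.findContours(m,0,2)[0] if cv2.boundingRect(c)[1]<250],key=cv2.contourArea); q=cv2.approxPolyDP(c,3,True).reshape(-1,2)
print("green",q.tolist()); 
for z in(0,7,12):print(z,((onplane(f,q,T[:3,3]+T[:3,2]*z/1000,T[:3,2])-T[:3,3])@T[:3,:3]*1000).round(1)[:,:2].tolist())
m=cv2.inRange(hsv,(0,150,40),(8,255,255))|cv2.inRange(hsv,(172,150,40),(180,255,255)); print(cv2.boundingRect(m[:260]))
x0=60;y0=60
im=cv2.resize(f["color"][y0:y0+200,x0:x0+220,::-1],None,fx=3,fy=3,interpolation=cv2.INTER_CUBIC)
for z,col in((7,(255,255,0)),):
  for a in B([[-55,-40,z],[55,-40,z],[55,40,z],[-55,40,z]]): cv2.circle(im,(int((a[0]-x0)*3),int((a[1]-y0)*3)),3,col,1)
cv2.imwrite("pics/g1.png",im)
E
```

```text
13.6 [0.57716857 0.15550556 0.24919945] [-1.79960715e+02  1.95796265e-02 -1.74712189e+02]
green [[173, 92], [114, 93], [102, 173], [168, 172]]
0 [[-60.7, 36.9], [-60.2, -43.0], [52.1, -42.2], [50.8, 40.2]]
7 [[-55.9, 39.5], [-55.4, -38.6], [54.3, -37.8], [53.1, 42.7]]
12 [[-52.5, 41.3], [-52.0, -35.5], [56.0, -34.7], [54.7, 44.5]]
(112, 192, 53, 35)
```

View pics/g1.png

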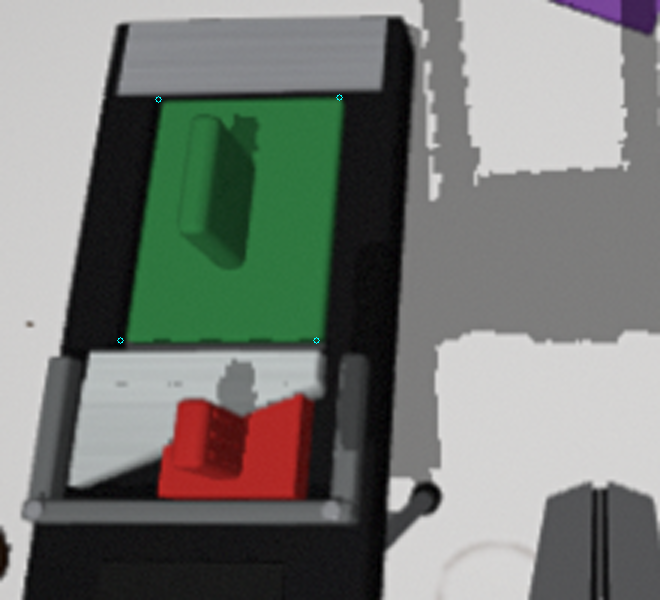

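The crop shows the green cover flush in the recess, with its corners at the predicted seated positions (cyan dots). The tab's top face is at about (124,205) in the full picture. Next I locate the tab by triangulation and work out the push.

```bash
python3 - <<'E'
from bed import *
g=pickle.load(open("g1.pkl","rb")); p=np.load("bed2.npy"); T=BT(p); b=lambda X:((X-T[:3,3])@T[:3,:3]*1000).round(1)
X=tri([(f3,(75,198.8)),(g,(124,205))]); print("tab tri",X,b(X))
for z in(.045,.05): print(z,b(onplane(g,[(119.3,194),(130,193.3),(128.5,216),(118.3,215)],T[:3,3]+T[:3,2]*z,T[:3,2])))
tab=T[:3,3]+T[:3,:3]@np.array([.098,.016,.048]); s=sensors.get_state(); W=tool(s)
for v in(.045,): print("shift to left of tab",(W[:3,:3].T@(T[:3,3]+T[:3,:3]@np.array([.098,.016+v,.035])-W[:3,3])*100).round(2), T[:3,3]+T[:3,:3]@np.array([.098,.016+v,.035]))
E
```

```text
tab tri [0.59160432 0.0230893  0.18052425] [102.3  18.1  53.3]
0.045 [[ 89.3   7.4  45. ]
 [ 88.5  18.6  45. ]
 [112.   19.8  45. ]
 [111.1   9.1  45. ]]
0.05 [[ 90.4  10.1  50. ]
 [ 89.7  21.1  50. ]
 [112.8  22.3  50. ]
 [111.9  11.8  50. ]]
shift to left of tab [-0.77 -9.01  8.67] [0.59321908 0.0662917  0.16254533]
```

Call:
servo_tool([
  [-0.2, -2, 0, 0, 255],
  [-0.3, -4, 1, 0, 255],
  [-0.2, -3.1, 2, 0, 255],
  [0, 0, 3, 0, 255],
  [0, 0, 2, 0, 255],
  [0, 0, 0.94, 0, 255],
  [0, 0, 0, 0, 255],
  [0, 0, 0, 0, 255],
])

```text
time_s: 14.45
ee_pos: [0.5934, 0.0664, 0.1604]
eef_rot: [-180.0, 0.1, -174.7]
ft_force: [-0.1, -0.4, 0.1]
grip_width: 0.0006
grip_force: 0.0
```

```bash
cat > w.py <<'E'
from bed import *
s=sensors.get_state(); p=np.load("bed2.npy"); T=BT(p); print(s["time_s"],"TCP bed mm",((np.array(s["ee_pos"])-T[:3,3])@T[:3,:3]*1000).round(1),s["ft_force"].round(1))
E
python3 w.py
```

```text
14.45 TCP bed mm [97.1 61.1 33.1] [-0.1 -0.4  0.1]
```

Call:
servo_tool([
  [0, -1, 0, 0, 255],
  [0, -0.8, 0, 0, 255],
  [0, -0.5, 0, 0, 255],
  [0, -0.5, 0, 0, 255],
  [0, -0.5, 0, 0, 255],
  [0, -0.5, 0, 0, 255],
  [0, -0.5, 0, 0, 255],
  [0, -0.5, 0, 0, 255],
])

```text
time_s: 15.25
ee_pos: [0.5975, 0.019, 0.1597]
eef_rot: [180.0, 0.1, -174.6]
ft_force: [0.0, 3.9, 3.3]
grip_width: -0.0
grip_force: 2.1
```

Call:
servo_tool([
  [0, -0.5, 0, 0, 255],
  [0, -0.4, 0, 0, 255],
  [0, -0.3, 0, 0, 255],
])

```text
time_s: 15.55
ee_pos: [0.5986, 0.0066, 0.1594]
eef_rot: [180.0, 0.0, -174.7]
ft_force: [1.1, 4.9, 4.0]
grip_width: 0.0006
grip_force: 2.0
```

```bash
python3 w.py
```

```text
15.55 TCP bed mm [96.5  1.1 32.3] [1.1 4.9 4. ]
```

Call:
servo_tool([
  [0, -0.3, 0, 0, 255],
  [0, -0.3, 0, 0, 255],
  [0, -0.2, 0, 0, 255],
  [0, 0, 0, 0, 255],
])

```text
time_s: 15.95
ee_pos: [0.5991, 0.0005, 0.1595]
eef_rot: [179.8, 0.0, -174.7]
ft_force: [1.2, 6.7, 3.5]
grip_width: 0.0001
grip_force: 3.7
```

Call:
servo_tool([
  [0, -0.2, 0, 0, 255],
  [0, -0.2, 0, 0, 255],
  [0, 0, 0, 0, 255],
])

```text
time_s: 16.25
ee_pos: [0.5991, 0.0004, 0.1596]
eef_rot: [179.4, 0.0, -174.7]
ft_force: [-0.4, 14.6, 4.8]
grip_width: 0.0004
grip_force: 7.6
```

```bash
python3 w.py
```

```text
16.25 TCP bed mm [96.6 -5.2 32.4] [-0.4 14.6  4.8]
```

Call:
servo_tool([
  [0, 0.8, 0, 0, 255],
  [0, 1.5, 0, 0, 255],
  [0, 2, -1, 0, 255],
  [0, 3, -3, 0, 255],
  [0, 4, -3, 0, 255],
  [0.4, 4, -2, 0, 255],
  [0.3, 0, 0, 0, 255],
  [0, 0, 0, 0, 255],
])

```text
time_s: 17.05
ee_pos: [0.5776, 0.1467, 0.2492]
eef_rot: [-179.9, -0.0, -174.5]
ft_force: [0.7, 0.1, -0.0]
grip_width: 0.0004
grip_force: 0.0
```

Call:
servo_tool([
  [0, 0, 0, 0, 255],
  [0, 0, 0, 0, 255],
])

```text
time_s: 17.25
ee_pos: [0.5779, 0.1452, 0.248]
eef_rot: [-179.9, -0.1, -174.8]
ft_force: [-0.2, 0.8, -0.7]
grip_width: 0.0004
grip_force: 0.0
```

```bash
python3 - <<'E'
from bed import *
s=sensors.get_state(); print(s["time_s"],s["ee_pos"],s["ft_force"].round(1))
f=grab("wrist"); pickle.dump(f,open("g2.pkl","wb")); p=np.load("bed2.npy"); T=BT(p)
x0=60;y0=60
im=cv2.resize(f["color"][y0:y0+200,x0:x0+220,::-1],None,fx=3,fy=3,interpolation=cv2.INTER_CUBIC)
B=lambda X:proj(f,np.array(X)/1000@T[:3,:3].T+T[:3,3])
for a in B([[101,16.5,51],[101,-23,51],[45,-42,9],[45,42,9]]): cv2.circle(im,(int((a[0]-x0)*3),int((a[1]-y0)*3)),3,(255,255,0),1)
cv2.imwrite("pics/g2.png",im)
E
```

```text
17.25 [0.57789434 0.14519357 0.248011  ] [-0.2  0.8 -0.7]
```

View pics/g2.png

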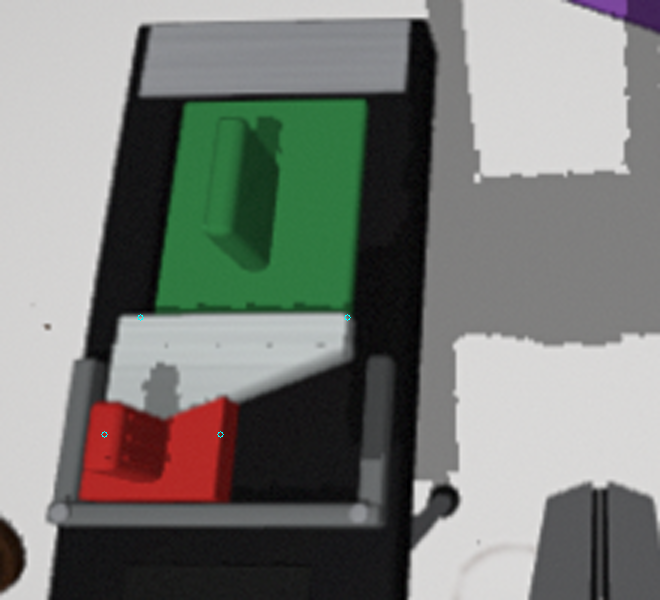

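The crop shows the wedge hard against the right guide at about (94,210) in the full picture. The keeper bar lies about 12 mm over the cover's uphill edge, and the cover is still flush.

```bash
python3 -c "
from workcell import arm
print(arm.finish_job())"
```

```text
the job is handed in; nothing more can be done
None
```

The job is handed in: the oblong green cover is flush in the recess and released, the red wedge is pushed right to its stop, the keeper bar lies over the cover's uphill edge, and I touched nothing else (about 17 s used of 46 s).

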